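# Clamp a ring holder in the jeweller's cam clamp

## Task

Stand the ring holder upright in the nest of the cam clamp, between the jaws, and let go of it. Then take the crank's plastic grip gently and, without forcing it, crank anticlockwise (seen from above) until the follower rests in the flat dwell of the cam, so that the jaw grips the holder at full force and stays so when you let go of the crank; leave the other things on the bench alone.

Things in the scene. Friction and masses are not known exactly. Their poses are not given: they have to be found in the camera images.
- holder: Loose ring holder: brass foot 36 (its x) x 20 (its y) x 18 mm high; on it a 12 mm square steel stem, 44 mm tall (62 mm in all), with a silver-coloured signet ring 21 mm across (its head reaches 15 mm out along x) round it from 18 to 26 mm height. Origin: centre of the foot's underside, z up. Starts standing on the bench. About 0.18 kg.
- clamp: Cam clamp, fixed: base plate 120 x 235 x 12 mm. Origin on the upright crank axis at bench height; y points from the crank to the nest. Along +y: cam (20 to 32 mm above the bench), roller follower with carriage, spring-loaded jaw, nest, fixed jaw (face at y = 147 mm, top 30 mm above the bench). The holder's foot goes in with its 36 mm side along the clamp's x.
- nest (a point): Point on the nest floor, 12 mm above the bench, where the holder's origin is when clamped (10 mm from the fixed jaw's face). Axes as clamp. The nest is 44 mm wide in x between end stops 10 mm high, and open above. Before clamping the holder may stand up to 6 mm nearer the moving jaw, which then pushes it against the fixed jaw.
- jaw: Moving steel jaw, 40 x 14 x 16 mm, top 29 mm above the bench. Origin coincides with clamp's when fully open, and moves along clamp +y as it closes. Starts open, meets a holder at the fixed jaw after 9 mm. There it stops and only the carriage goes on, so its pose does not tell the dwell.
- jaw_face (a point): Centre of the moving jaw's gripping face, 21 mm above the bench. The carriage (14 mm travel) drives the jaw through springs: 20 N preload, 4.4 N/mm. In the dwell the springs are pressed about 5 mm and the jaw presses the holder with about 38 N.
- crank_axis (a point): Point on the upright crank axis, 78 mm above the bench. The crank turns anticlockwise from above to close. Its arm is clamped on the camshaft at an arbitrary angle and the start is arbitrary too: the middle of the dwell lies anywhere from 1.9 to 3.9 rad beyond the start, and must be felt. Short of the dwell the crank springs back when released; beyond it, it runs on and the jaw opens.
- grip: Upright black plastic crank grip, 22 mm across, spinning freely, 55 mm from the crank axis. Origin 78 mm above the bench; it spans 53 to 93 mm; the crank arm below ends at 52. It cracks if pinched with over 50 N a finger. Pull to turn it: first about 1 N; 3 to 7 N from 0.9 to 0.4 rad before mid-dwell; then fading to about 1 N friction within 0.2 rad of mid-dwell, where it stays when let go.
- tin: Bystander: shallow open red tin, 85 x 110 x 22 mm. Origin: centre of underside.
- ring_clamp: Bystander: wooden hand clamp lying down, 100 x 26 x 26 mm. Origin: centre of underside.
- hammer: Bystander: small hammer lying down, 200 mm long along its x.
- bangle: Bystander: plain steel bangle lying flat, 68 mm across, 10 mm high. Origin: centre of underside.
There are look-alikes about, which are no part of the job. There is more than one size of the holder; the job needs the smallest.

How it is judged:
On the way, in this order (a step that is already met when the one before it is completed fails the run):
1. the holder stands in the nest, let go, not yet clamped (z of holder in the frame of nest below 0.002 m and horizontal distance between holder and nest below 0.012 m and angle between holder's own z axis and vertical below 0.06 rad and angle between the x axis of holder and the x axis of nest, either way round below 0.35 rad and contact force between the fingers and holder below 0.1 N and contact force between jaw and holder below 5 N), for 0.2 s.
2. the jaw grips the holder at full force (contact force between jaw and holder above 36 N), for 0.3 s.
At the end, for the whole second after the job is handed in: The holder stands upright (within 0.06 rad) on the nest floor, within 6 mm of the nest point, at rest, pressed by the jaw with more than 36 N (the follower is in the dwell), with the crank let go (contact force between jaw and holder above 36 N and z of holder in the frame of nest below 0.002 m and horizontal distance between holder and nest below 0.006 m and angle between holder's own z axis and vertical below 0.06 rad and linear speed of each of holder, jaw below 0.01 m/s); the robot touches nothing.
It fails at once if the crank grip is squeezed or forced (a pinch counts both fingers) (contact force between the fingers and grip above 110 N).
It fails at once if a bystander is moved (distance of any of tin, ring_clamp, hammer, bangle from where it was at the start of the episode above 0.02 m).
It also fails if it takes over 67 s, if anything falls off the work surface, if the arm or the gripper's body presses on something with over 40 N, if the wrist force passes 120 N, or if a joint passes its speed limit or range.

## Robot

A 6-joint arm with a two-finger parallel gripper is mounted at the origin on the work surface. World frame = base frame: x ahead of the robot, y to its left, z up, the work surface at z = 0. Lengths are in m, angles in rad, forces in N, time in s.
With the tool pointing down it reaches from about 0.375 to 0.75 m from the base axis. Payload 9 kg.
Tool frame: the origin (TCP) lies midway between the tips of the shut fingers; the grasp point (between the pads) lies 19 mm behind it; z points along the fingers, y is the direction in which the jaws open and shut (so a half turn about z gives the same grasp; the last joint's range is limited). The gripper opens to 85 mm and grips with 20 to 120 N. Pads are 22 mm wide; open, the fingers measure 114 mm over their backs; the gripper's body (76 mm by 85 mm) begins 54 mm behind the grasp point. The pads swing forward as they close: fully open they stand 13 mm farther back than shut.
Start: joints at [-1.426, 0.104, 0.097, 1.564, 0, 1.353], TCP at [0.213, -0.561, 0.231] pointing down, gripper open.
Joint ranges: [-2.99, 2.99], [-0.84, 1.86], [-1.1, 1.16], [-1.84, 2.11], [-1.51, 1.56], [-3.14, 3.14]. Speed limits (rad/s): [2.22, 2.22, 2.57, 3.14, 3.14, 3.14].

## Interface

Orientations are given as a 3x3 rotation matrix whose columns are the frame's x, y, z axes.
In Python, from station import ctrl gives the robot as it stands. Calls block until the motion is done:
- ctrl.reach(position, orientation): joint-space move of the TCP to a pose.
- ctrl.line_to(position, max_speed=0.15, rotation=None, until_force=None): straight line of the TCP; rotation=None keeps the orientation; max_speed is the mean speed in m/s. With until_force (N) it stops when the force on the tool has changed by that much, and returns True; else False.
- ctrl.move_joints(angles): joint-space move.
- ctrl.command_gripper(opening, squeeze=None): finger opening in m; squeeze is the grip in N (None keeps the last); returns when the fingers have stopped.
- ctrl.pause(seconds).
- ctrl.solve_ik(position, orientation): joint angles nearest the present ones, or None.
- ctrl.get_obs(): the state.
- ctrl.camera(name): name is "scene" or "side" or "wrist"; returns a dict with "image" (420x560x3 uint8, red, green, blue), "z_map" (420x560 float32, m along the optical axis (not along the pixel's ray), 0 where there is no reading), "camera_matrix" (3x3 intrinsics, pixels), "D" ([k1, k2, p1, p2, k3] as OpenCV has them; the pictures are not rectified), "extrinsics" (4x4, takes a point from world to camera coordinates). Camera axes: x right, y down, z forward; pixel columns grow to the right and rows downward; lengths in m; the calibration is good to about 2 mm. A picture is of the moment at which its call begins.
A pose or a line that the arm cannot do raises ctrl.MotionError and nothing moves.
- ctrl.sign_off(): hands the job in, once; it reports no verdict.
Trained networks look in the newest picture that a camera, given by its name, has taken for a name from the list of things; names that differ only in an ending like _2 or _b are one class to them, and where a whole thing is asked for, a point or a joint stands for the part that bears it (a point fixed in the world has none). Each returns a list of dicts, best first, with "confidence" (0 to 1); they miss things now and then, are a little off and sometimes report something else, mostly with a low value. They report only what shows in the picture. A call takes as long as a camera call. They do not tell look-alikes from the thing itself.
- ctrl.cut_out(label, camera): "mask" (420x560 bool, what is visible of it) and "bbox" ([left, top, right, bottom] in pixels, round what is visible of it).
- ctrl.landmark_of(label, camera): "centre" ([column, row] in pixels: a listed point, or the origin of a listed thing).
The state is a dict: "time_s": time; "joints": joint angles; "qd": joint speeds; "joint_efforts": joint torques, N m; "position": TCP position; "tcp_rot": TCP orientation; "wrist_force": force on the tool from outside, world axes, zero at the start; "torque": the same for the moment, N m; "width": finger opening in m.
Only numpy, scipy, OpenCV 4.12 (cv2) and the standard library are available. Lean on these libraries where they do the work, as an engineer would, in place of code of your own. Each camera call takes 0.05 s, during which the arm holds its last target. There are 200 camera calls.

## Working session

There is one attempt and no reset: what is moved stays moved. The work goes in short steps, each a Python script; the robot and the scene stay as the last script left them, time stands still between calls to the robot, and variables do not carry over. Pictures are saved under pics/ and viewed, about 8 in all and at most 12, crops included, and the job is handed in when it is done.

```bash
ls; mkdir -p pics; cat > h.py <<'E'
import numpy as np, cv2
from station import ctrl
def world(c, px, z=None):
    """pixel -> world; with z: intersect ray with plane height z; else depth map"""
    K,D,E=np.array(c["camera_matrix"]),np.array(c["D"]),np.array(c["extrinsics"])
    u=cv2.undistortPoints(np.array([[px]],float),K,D)[0,0]
    R,t=E[:3,:3],E[:3,3]; o=-R.T@t; d=R.T@np.array([u[0],u[1],1])
    if z is None: return o+d*c["z_map"][int(round(px[1])),int(round(px[0]))]
    return o+d*(z-o[2])/d[2]
def cloud(c):
    K,D,E=np.array(c["camera_matrix"]),np.array(c["D"]),np.array(c["extrinsics"])
    v,u=np.mgrid[:420,:560]
    n=cv2.undistortPoints(np.stack([u,v],-1).reshape(-1,1,2).astype(float),K,D).reshape(420,560,2)
    P=np.concatenate([n,np.ones((420,560,1))],-1)*c["z_map"][...,None]
    W=(P-E[:3,3])@E[:3,:3]; W[c["z_map"]<=0]=np.nan
    return W
def save(c,name,box=None,s=1):
    im=c["image"][...,::-1]
    if box: im=im[box[1]:box[3],box[0]:box[2]]
    cv2.imwrite("pics/"+name+".png",cv2.resize(im,None,fx=s,fy=s,interpolation=cv2.INTER_CUBIC))
E
python3 - <<'E'
from h import *
import pickle
for n in("scene","side"):
    c=ctrl.camera(n); pickle.dump(c,open(n+".pkl","wb")); save(c,n+"0",s=1.4)
    W=cloud(c)
    for l in("holder","clamp","jaw","grip","tin","ring_clamp","hammer","bangle"):
        for r in ctrl.cut_out(l,n)[:4]:
            m=r["mask"]; P=W[m]; P=P[~np.isnan(P[:,0])]
            print(n,l,round(r["confidence"],2),np.round(r["bbox"]),np.round(np.median(P,0),3),"zmax",np.round(np.percentile(P[:,2],98),3))
    for l in("nest","crank_axis","grip","jaw_face","holder","clamp"):
        for r in ctrl.landmark_of(l,n)[:3]: print(n,l,round(r["confidence"],2),np.round(r["centre"],1))
print(ctrl.get_obs()["time_s"])
E
```

```text
pics
scene holder 0.63 [288. 171. 296. 190.] [0.511 0.22  0.022] zmax 0.061
scene holder 0.6 [303. 186. 323. 214.] [0.603 0.216 0.025] zmax 0.087
scene holder 0.55 [306. 155. 323. 182.] [0.525 0.302 0.032] zmax 0.087
scene clamp 0.58 [145. 219. 245. 302.] [ 0.527 -0.15   0.012] zmax 0.073
scene tin 0.97 [315. 215. 362. 261.] [0.729 0.187 0.003] zmax 0.022
scene ring_clamp 0.75 [353. 178. 385. 193.] [0.664 0.387 0.022] zmax 0.029
scene hammer 0.9 [296. 117. 328. 162.] [0.373 0.433 0.021] zmax 0.027
scene bangle 0.54 [213. 330. 237. 358.] [ 0.751 -0.218  0.008] zmax 0.011
scene nest 0.8 [215.6 238.7]
scene crank_axis 0.94 [171.5 258.2]
scene grip 0.54 [226.8 343.9]
scene grip 0.45 [150.8 255.8]
scene jaw_face 0.55 [208.4 241.8]
scene holder 0.77 [310.6 175.7]
scene holder 0.68 [314.5 209.2]
scene holder 0.63 [291.9 185.3]
scene clamp 0.9 [175.6 271.4]
side holder 0.98 [246. 230. 273. 274.] [0.589 0.233 0.032] zmax 0.088
side holder 0.63 [245. 268. 271. 314.] [0.51  0.318 0.029] zmax 0.087
side holder 0.57 [284. 258. 298. 289.] [0.501 0.23  0.019] zmax 0.062
side clamp 0.72 [150. 284. 2
[... 295 characters left out ...]
0.215  0.007] zmax 0.011
side tin 0.66 [200. 213. 255. 252.] [0.734 0.187 0.005] zmax 0.022
side tin 0.42 [332. 159. 411. 235.] [ 0.502 -0.107  0.015] zmax 0.08
side ring_clamp 0.8 [150. 283. 204. 302.] [0.653 0.4   0.023] zmax 0.029
side ring_clamp 0.47 [241. 327. 312. 418.] [0.374 0.441 0.024] zmax 0.027
side hammer 0.93 [241. 325. 313. 418.] [0.372 0.441 0.024] zmax 0.027
side bangle 0.72 [306. 159. 331. 174.] [ 0.742 -0.208  0.007] zmax 0.011
side nest 0.56 [386.5 165.3]
side crank_axis 0.62 [386.  162.7]
side grip 0.71 [408.1 167.7]
side jaw_face 0.6 [366.3 207.1]
side holder 0.97 [259. 305.]
side holder 0.95 [257.8 265.6]
side holder 0.68 [293.2 284.5]
side clamp 0.82 [383.3 193.3]
1.5
```

```bash
python3 - <<'E'
from h import *
import pickle
c=pickle.load(open("scene.pkl","rb"))
W=cloud(c)
for l,p,z in(("nest",(215.6,238.7),.012),("axis",(171.5,258.2),.078),("grip",(150.8,255.8),.078),("jawface",(208.4,241.8),.021),("clamp",(175.6,271.4),0),("hold",(291.9,185.3),0),("h2",(310.6,175.7),0),("h3",(314.5,209.2),0)): print(l,np.round(world(c,p,z),3))
s=pickle.load(open("side.pkl","rb"))
for l,p,z in(("axis",(386,162.7),.078),("grip",(408.1,167.7),.078),("jawface",(366.3,207.1),.021),("clamp",(383.3,193.3),0),("hold",(293.2,284.5),0)): print("side",l,np.round(world(s,p,z),3))
a=cv2.resize(c["image"][210:310,130:260],(780,600),interpolation=cv2.INTER_CUBIC)
cv2.imwrite("pics/clampcrop.png",a[...,::-1])
b=cv2.resize(s["image"][220:330,230:320],None,fx=5,fy=5,interpolation=cv2.INTER_CUBIC)
cv2.imwrite("pics/holdcrop.png",b[...,::-1])
E
```

```text
nest [ 0.51  -0.061  0.012]
axis [ 0.525 -0.197  0.078]
grip [ 0.485 -0.232  0.078]
jawface [ 0.511 -0.084  0.021]
clamp [ 0.515 -0.197  0.   ]
hold [0.502 0.233 0.   ]
h2 [0.512 0.304 0.   ]
h3 [ 0.613  0.218 -0.   ]
side axis [ 0.537 -0.221  0.078]
side grip [ 0.477 -0.23   0.078]
side jawface [ 0.511 -0.08   0.021]
side clamp [ 0.523 -0.196  0.   ]
side hold [0.499 0.228 0.   ]
```

View pics/scene0.png

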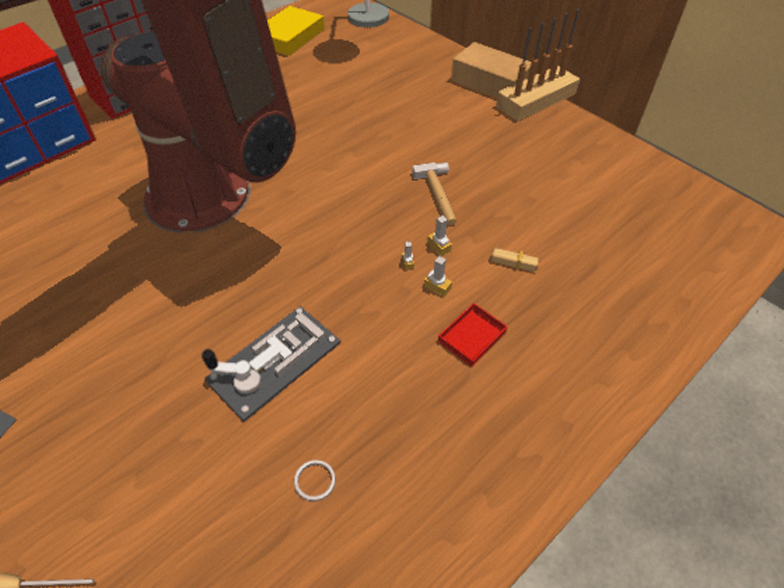

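View pics/holdcrop.png

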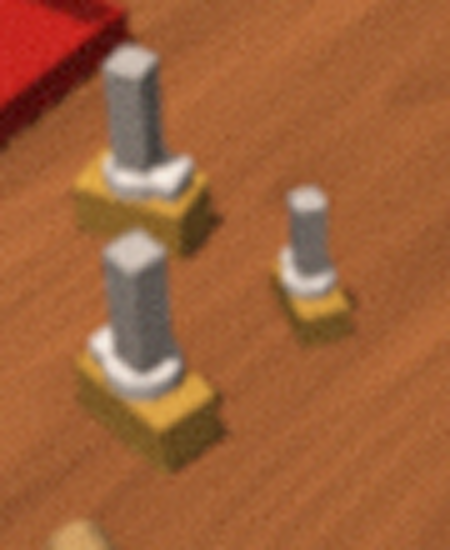

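View pics/clampcrop.png

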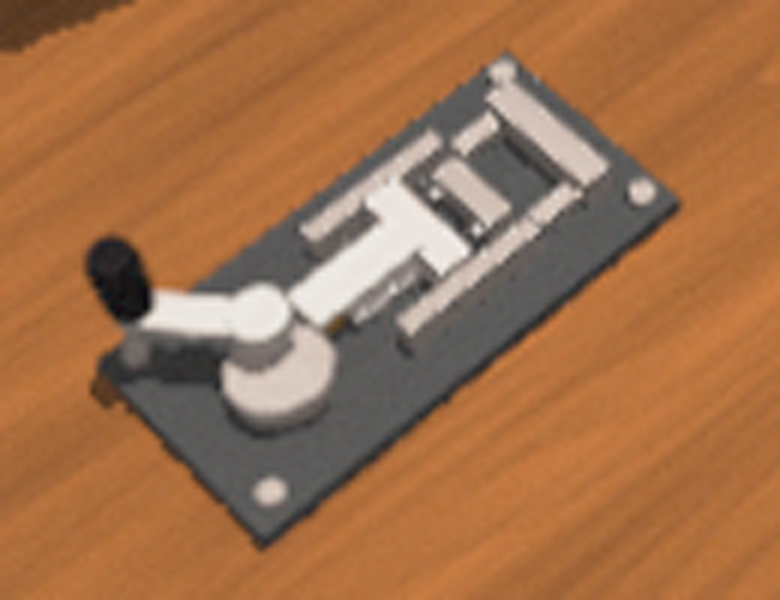

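The smallest holder is the one at scene pixel (292,180): its top is at 62 mm, while the look-alikes at (313,200) and (314,168) reach 87 mm. The side crop confirms it: the small one is on the right at crop pixel (310,265). The clamp's crank is at scene pixel (171,258) and its nest at (216,239). I'll take wrist views of both for precision.

```bash
python3 - <<'E'
from h import *
import pickle
o=ctrl.get_obs(); print(np.round(o["tcp_rot"],2).tolist())
R=np.array([[1,0,0],[0,-1,0],[0,0,-1.]])
for n,p in(("wc",(0.47,-0.13,0.30)),("wh",(0.46,0.21,0.25))):
    best=None
    for Rr in (R,R@np.diag([-1,-1,1]),R@np.array([[0,-1,0],[1,0,0],[0,0,1.]]),R@np.array([[0,1,0],[-1,0,0],[0,0,1.]])):
        q=ctrl.solve_ik(p,Rr)
        if q is not None:
            d=np.abs(np.array(q)-ctrl.get_obs()["joints"]).max()
            if best is None or d<best[0]: best=(d,Rr,q)
    ctrl.move_joints(best[2]); ctrl.pause(.2)
    c=ctrl.camera("wrist"); pickle.dump(c,open(n+".pkl","wb")); save(c,n,s=1.0)
    E=np.array(c["extrinsics"]); print(n,best[1].tolist(),"cam",-E[:3,:3].T@E[:3,3],E[2,:3], ctrl.get_obs()["time_s"])
    W=cloud(c)
    for l in("nest","crank_axis","grip","jaw_face","holder","clamp"):
        for r in ctrl.landmark_of(l,"wrist")[:3]:
            z=dict(nest=.012,crank_axis=.078,grip=.078,jaw_face=.021).get(l,0)
            print(l,round(r["confidence"],2),np.round(r["centre"]),np.round(world(c,r["centre"],z),4))
    if n=="wc":
      m=(W[...,2]>.008)&(abs(W[...,0]-.515)<.2)&(abs(W[...,1]+.13)<.2)
    else:
      m=(W[...,2]>.012)&(np.hypot(W[...,0]-.502,W[...,1]-.23)<.035)
      f=W[m&(W[...,2]<.021)&(W[...,2]>.015)]
      print("foot rect",cv2.minAreaRect((f[:,:2]*1000).astype(np.float32)))
      t=W[m&(W[...,2]>.056)]; print("stem top",len(t),np.median(t,0))
    f=W[m&(W[...,2]<.015)] if n=="wc" else W[m]
    print(n,"rect",cv2.minAreaRect((f[:,:2]*1000).astype(np.float32)), "zmax",np.nanmax(W[m][:,2]))
E
```

```text
[[0.93, 0.35, -0.0], [0.35, -0.93, -0.0], [-0.0, 0.0, -1.0]]
wc [[0.0, 1.0, 0.0], [1.0, 0.0, 0.0], [0.0, 0.0, -1.0]] cam [ 0.46948801 -0.06229881  0.44178844] [-2.96770353e-04 -2.71705018e-01 -9.62380535e-01] 3.5917
nest 0.61 [312. 116.] [ 0.51  -0.063  0.012]
crank_axis 0.75 [322. 238.] [ 0.5181 -0.1974  0.078 ]
grip 0.93 [284. 269.] [ 0.4753 -0.235   0.078 ]
jaw_face 0.57 [312. 127.] [ 0.5093 -0.0764  0.021 ]
clamp 0.65 [315. 219.] [ 0.5179 -0.1987  0.    ]
wc rect ((581.296630859375, -130.17861938476562), (254.2864227294922, 235.0676727294922), 3.888880491256714) zmax 0.3986712456613499
wh [[0.0, 1.0, 0.0], [1.0, 0.0, 0.0], [0.0, 0.0, -1.0]] cam [0.46002421 0.27744988 0.39211106] [ 1.56290756e-04 -2.71896411e-01 -9.62326513e-01] 5.4417
nest 0.62 [315. 374.] [ 0.509  -0.0625  0.012 ]
holder 0.93 [333.  86.] [0.5187 0.3083 0.    ]
holder 0.72 [396. 164.] [0.5958 0.2224 0.    ]
holder 0.65 [318. 163.] [0.5042 0.2243 0.    ]
foot rect ((504.108154296875, 224.18124389648438), (19.293210983276367, 35.99174118041992), 60.37611389160156)
stem top 20711 [0.50296837 0.21999958 0.3246752 ]
wh rect ((498.8774108886719, 218.69322204589844), (35.23826217651367, 63.61479949951172), 63.000389099121094) zmax 0.34919761605134647
```

```bash
python3 - <<'E'
from h import *
import pickle
c=pickle.load(open("wh.pkl","rb")); W=cloud(c)
r=np.hypot(W[...,0]-.504,W[...,1]-.2242)<.035
f=W[r&(W[...,2]<.021)&(W[...,2]>.012)]; rc=cv2.minAreaRect((f[:,:2]*1000).astype(np.float32)); print(rc,np.round(cv2.boxPoints(rc)),len(f))
t=W[r&(W[...,2]<.066)&(W[...,2]>.057)]; rc=cv2.minAreaRect((t[:,:2]*1000).astype(np.float32));print("top",len(t),t.mean(0),rc,np.median(t[:,2]))
g=W[r&(W[...,2]<.028)&(W[...,2]>.0225)]; print("ring",len(g),g.mean(0))
c=pickle.load(open("wc.pkl","rb")); W=cloud(c)
b=(abs(W[...,0]-.515)<.12)&(abs(W[...,1]+.13)<.16)
b&=(W[...,2]>.007)&(W[...,2]<.11)
n,lab,st,_=cv2.connectedComponentsWithStats(b.astype(np.uint8)); k=1+np.argmax(st[1:,4])
f=W[(lab==k)&(W[...,2]<.016)]; rc=cv2.minAreaRect((f[:,:2]*1000).astype(np.float32)); print("base",rc,np.round(cv2.boxPoints(rc)))
def rect(name,x0,x1,y0,y1,z0,z1):
    f=W[b&(W[...,0]>x0)&(W[...,0]<x1)&(W[...,1]>y0)&(W[...,1]<y1)&(W[...,2]>z0)&(W[...,2]<z1)]
    print(name,len(f),np.round(np.median(f,0),4),cv2.minAreaRect((f[:,:2]*1000).astype(np.float32)))
rect("fixedjaw",.46,.56,-.075,0,.027,.034)
rect("griptop",.44,.52,-.27,-.2,.086,.1)
rect("movjaw",.46,.56,-.1,-.07,.025,.034)
save(c,"wc2",(180,60,440,340),2.1)
E
```

```text
((504.0596618652344, 224.2088165283203), (19.293210983276367, 36.10331726074219), 60.37611389160156) [[484. 225.]
 [515. 207.]
 [525. 224.]
 [493. 242.]] 229
top 146 [0.50379417 0.22433667 0.06128888] ((503.911865234375, 224.1676025390625), (11.274709701538086, 12.234637260437012), 57.40285873413086) 0.06132256086730717
ring 134 [0.50457226 0.22639723 0.02455617]
base ((514.955810546875, -134.6536407470703), (120.88924407958984, 235.0946502685547), 3.7031972408294678) [[ 447.  -21.]
 [ 462. -256.]
 [ 583. -248.]
 [ 568.  -13.]]
fixedjaw 832 [ 0.5094 -0.043   0.0294] ((508.6604309082031, -43.362640380859375), (69.6436538696289, 16.527755737304688), 4.228133678436279)
griptop 268 [ 0.478  -0.2319  0.0919] ((478.1540222167969, -232.7622833251953), (19.55816078186035, 20.539836883544922), 89.80979919433594)
movjaw 732 [ 0.5132 -0.0877  0.0288] ((511.4637451171875, -88.56736755371094), (75.40919494628906, 23.47958755493164), 1.5470198392868042)
```

View pics/wc2.png

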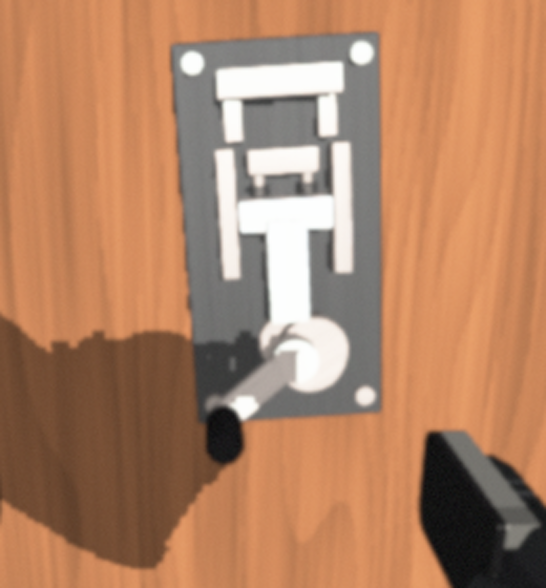

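View pics/wh.png

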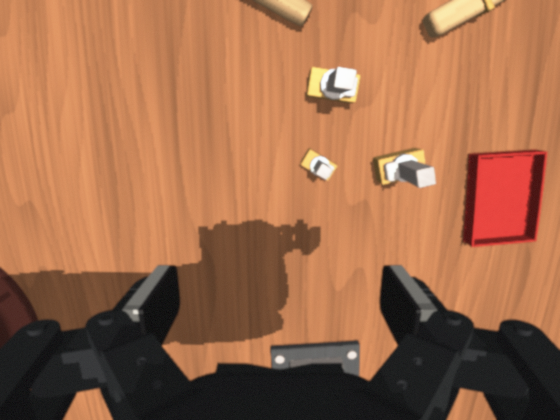

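Wrist picture wc2 shows the clamp with its nest at the top (crop pixel 280,125) and the crank grip at (225,430). The fits agree on clamp yaw 3.7° and nest (0.510, -0.061). In the wh picture the small holder is at (318,165), with the look-alikes clear of it. The foot fit is 36 x 19 mm at (0.504, 0.224) with yaw -29.6°, and its stem top is at 61 mm, as it must be.

```bash
cat >> h.py <<'E'
def Rz(deg):  # tool down, tool y (opening) along world x rotated by deg
    a=np.radians(deg); u=np.array([np.cos(a),np.sin(a),0]); z=np.array([0,0,-1.])
    return np.stack([np.cross(u,z),u,z],1)
E
python3 - <<'E'
from h import *
ob=ctrl.get_obs
p=np.array([.504,.2242]); R=Rz(-29.6)
ctrl.command_gripper(.040,30)
ctrl.reach([*p,.12],R)
ctrl.line_to([*p,.032],.12)
print("down",ob()["position"],ob()["time_s"])
ctrl.command_gripper(0,30); print("w",ob()["width"],ob()["wrist_force"])
ctrl.line_to([*p,.13],.15)
n=np.array([.5101,-.0644])
ctrl.line_to([*n,.13],.25,rotation=Rz(3.7))
ctrl.pause(.3); print("held",ob()["width"],ob()["wrist_force"],ob()["position"],ob()["time_s"])
c=ctrl.camera("side"); save(c,"held",(300,90,460,250),3.5)
E
```

```text
down [0.50467844 0.2243079  0.03303337] 7.7417
w 0.01136855472994812 [-0.55132207 -0.73205539  4.6141296 ]
held 0.011612587777822559 [ 0.5013333   0.16921009 -1.33166996] [ 0.51013726 -0.06390394  0.1300384 ] 10.5083
```

View pics/held.png

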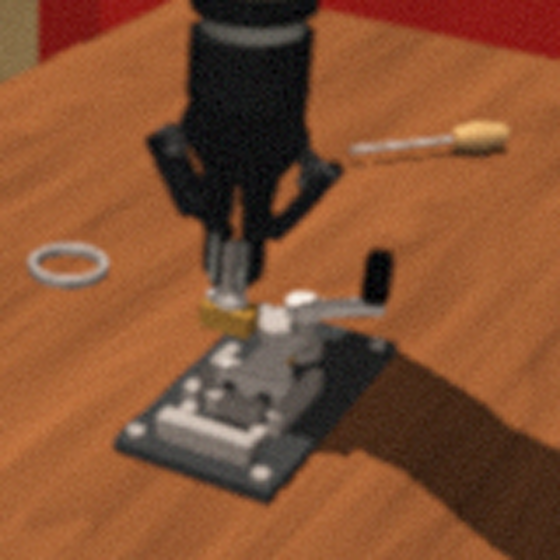

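The holder is held upright above the clamp, with its foot at crop pixel (228,315). Next I'll lower it, feel for the floor, and release.

```bash
python3 - <<'E'
from h import *
ob=ctrl.get_obs
n=np.array([.5101,-.0644])
ctrl.line_to([*n,.052],.12); ctrl.pause(.2); print(ob()["position"],ob()["wrist_force"])
h=ctrl.line_to([*n,.042],.02,until_force=4); print("contact",h,ob()["position"],ob()["wrist_force"])
ctrl.command_gripper(.040,20); print(ob()["width"],ob()["wrist_force"])
ctrl.pause(.1)
ctrl.line_to([*n,.14],.12)
ctrl.line_to([.47,-.13,.30],.25,rotation=Rz(0)); ctrl.pause(.2)
c=ctrl.camera("wrist"); save(c,"placed",(180,60,440,340),2.1); W=cloud(c)
for l in ("nest","crank_axis","grip","holder","clamp"):
    for r in ctrl.landmark_of(l,"wrist")[:2]:
        print(l,round(r["confidence"],2),np.round(world(c,r["centre"],dict(nest=.012,crank_axis=.078,grip=.078,holder=.012).get(l,0)),4))
def rect(name,x0,x1,y0,y1,z0,z1):
    f=W[(W[...,0]>x0)&(W[...,0]<x1)&(W[...,1]>y0)&(W[...,1]<y1)&(W[...,2]>z0)&(W[...,2]<z1)]
    print(name,len(f),np.round(np.median(f,0),4),cv2.minAreaRect((f[:,:2]*1000).astype(np.float32)))
rect("stemtop",.48,.54,-.09,-.03,.068,.08)
rect("foot",.48,.54,-.09,-.03,.0305,.036)
rect("griptop",.44,.52,-.27,-.2,.086,.1)
print(ob()["time_s"])
E
```

```text
[ 0.51068781 -0.06463122  0.05288675] [-0.01960796 -0.75052431 -2.35279213]
contact True [ 0.51014924 -0.06455093  0.04473091] [-1.07527911 -0.69531711  5.16758609]
0.03969047161789021 [-0.12469991  0.54273189  0.48852433]
nest 0.62 [ 0.511  -0.0646  0.012 ]
crank_axis 0.96 [ 0.5191 -0.1965  0.078 ]
grip 0.75 [ 0.4771 -0.235   0.078 ]
grip 0.63 [ 0.5062 -0.0751  0.078 ]
holder 0.84 [ 0.5094 -0.0651  0.012 ]
clamp 0.95 [ 0.5224 -0.1959  0.    ]
stemtop 131 [ 0.5092 -0.0647  0.0732] ((509.3745422363281, -65.22317504882812), (10.666969299316406, 11.370073318481445), 0.9329102635383606)
foot 140 [ 0.5085 -0.0492  0.0311] ((509.5347595214844, -59.723472595214844), (58.85500717163086, 52.24848937988281), 0.2791935205459595)
griptop 267 [ 0.4777 -0.2318  0.0919] ((477.8382263183594, -233.10125732421875), (19.49798011779785, 20.02272605895996), 46.45492172241211)
14.7667
```

View pics/placed.png

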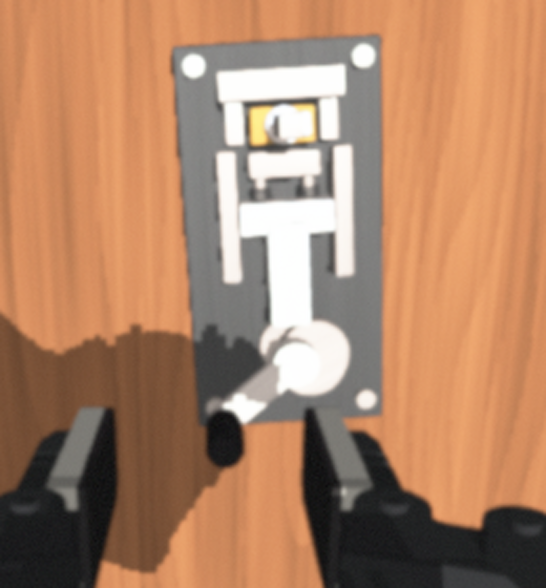

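The holder stands square in the nest at crop pixel (283,125), with stem top at 73 mm, so its base is at 12 mm. The jaw is still open. Next I'll take the grip and crank while feeling the force.

```bash
cat > crank.py <<'E'
from h import *
import json
ob=ctrl.get_obs
C=np.array([.5187,-.1977]); Z=.062
def step(s,a,dr):
    r=.055+dr; p=C+r*np.array([np.cos(a),np.sin(a)])
    ctrl.line_to([*p,Z],.06); ctrl.pause(.06)
    o=ob(); F=(np.array(o["wrist_force"])-s["F0"])[:2]
    d=np.array(o["position"][:2])-C; th=np.arctan2(d[1],d[0]); e=np.array([np.cos(th),np.sin(th)])
    t=np.array([-e[1],e[0]])
    return th,float(-F@t),float(F@e),np.hypot(*d),o
E
python3 - <<'E'
from crank import *
a0=np.arctan2(-.0348,-.0407)
g=C+.055*np.array([np.cos(a0),np.sin(a0)])
ctrl.command_gripper(.045,20)
ctrl.reach([*g,.15],Rz(0)); ctrl.line_to([*g,Z],.1); ctrl.pause(.3)
s={"F0":list(np.array(ob()["wrist_force"]))}
ctrl.command_gripper(0,20); ctrl.pause(.1)
print("w",ob()["width"],np.array(ob()["wrist_force"])-s["F0"],ob()["position"],ob()["time_s"])
if not .019<ob()["width"]<.025: raise SystemExit
k=0;dr=0;pk=0
while k<4.1:
    k+=.08
    th,ft,fr,r,o=step(s,a0+k,dr)
    dr=float(np.clip(dr+np.clip(2e-4*fr,-4e-4,4e-4),-.006,.006)); pk=max(pk,ft)
    print(f"{k:.2f} {(th-a0)%(2*np.pi):.3f} ft {ft:.2f} fr {fr:.2f} r {r*1e3:.1f} w {o['width']*1e3:.1f} t {o['time_s']:.1f}")
    if abs(ft)>12 or abs(fr)>15: print("abort");break
    if k>1.5 and pk>2.8 and ft<1.8: print("dwell?");break
json.dump(dict(F0=s["F0"],a0=a0,k=k,dr=dr),open("s.json","w"))
E
```

```text
w 0.021252586324794126 [2.86744929 1.73879463 1.88102345] [ 0.47723369 -0.23336978  0.06223092] 17.5083
0.08 0.086 ft -0.70 fr -5.12 r 54.7 w 20.8 t 17.8
0.16 0.162 ft 0.69 fr -3.04 r 54.7 w 20.7 t 18.1
0.24 0.242 ft -0.43 fr -0.75 r 54.6 w 21.1 t 18.4
0.32 0.320 ft 0.42 fr -0.17 r 54.5 w 21.3 t 18.7
0.40 0.399 ft -1.22 fr 0.35 r 54.5 w 20.9 t 19.1
0.48 0.475 ft -0.11 fr 0.77 r 54.5 w 21.2 t 19.4
0.56 0.554 ft 0.28 fr 0.40 r 54.5 w 21.2 t 19.7
0.64 0.634 ft 0.79 fr 0.19 r 54.5 w 21.0 t 20.0
0.72 0.714 ft 0.51 fr -0.30 r 54.5 w 21.3 t 20.3
0.80 0.793 ft 0.21 fr 0.70 r 54.4 w 21.2 t 20.6
0.88 0.873 ft -0.21 fr -0.55 r 54.5 w 20.7 t 20.9
0.96 0.953 ft 1.11 fr 0.50 r 54.5 w 20.8 t 21.2
1.04 1.033 ft -0.35 fr -0.13 r 54.5 w 20.7 t 21.5
1.12 1.108 ft 1.70 fr 0.26 r 54.5 w 20.7 t 21.8
1.20 1.180 ft 3.10 fr 0.62 r 54.6 w 21.1 t 22.1
1.28 1.260 ft 5.14 fr 0.49 r 54.7 w 21.1 t 22.4
1.36 1.341 ft 3.85 fr -0.28 r 54.7 w 21.2 t 22.8
1.44 1.422 ft 2.92 fr 0.75 r 54.7 w 20.9 t 23.1
1.52 1.504 ft 2.34 fr 0.16 r 54.8 w 21.0 t 23.4
1.60 1.587 ft 2.20 fr 0.09 r 54.8 w 20.8 t 23.7
1.68 1.670 ft 0.53 fr 1.17 r 54.8 w 21.1 t 24.0
dwell?
```

```bash
cat >> crank.py <<'E'
def avg(s,n=8):
    v=[]
    for _ in range(n):
        ctrl.pause(.03); o=ob(); F=(np.array(o["wrist_force"])-s["F0"])[:2]
        d=np.array(o["position"][:2])-C; e=d/np.hypot(*d); v.append((-F@np.array([-e[1],e[0]]),F@e))
    return np.mean(v,0)
E
python3 - <<'E'
from crank import *
s=json.load(open("s.json")); k=s["k"]
print("now",k,avg(s))
while k<2.2:
    k+=.06
    th,ft,fr,r,o=step(s,s["a0"]+k,s["dr"]); m=avg(s)
    s["dr"]+=float(np.clip(1e-4*m[1],-4e-4,4e-4))
    print(f"{k:.2f} {(th-s['a0'])%(2*np.pi):.3f} ft {ft:.2f} avg {m.round(2)} r {r*1e3:.1f} t {o['time_s']:.1f}")
    if m[0]<-1.5 or m[0]>12: print("stop");break
s["k"]=k; json.dump(s,open("s.json","w"))
E
```

```text
now 1.6800000000000004 [0.95853354 0.89692613]
1.74 1.731 ft 0.04 avg [0.65 0.22] r 54.9 t 24.6
1.80 1.793 ft 0.92 avg [-0.08  0.11] r 54.9 t 25.1
1.86 1.855 ft -0.78 avg [-0.3   0.47] r 54.9 t 25.7
1.92 1.917 ft -0.56 avg [-0.43  0.52] r 54.9 t 26.3
1.98 1.977 ft -0.79 avg [-0.76  0.14] r 54.9 t 26.9
2.04 2.038 ft -1.79 avg [-1.4   0.21] r 55.0 t 27.4
2.10 2.099 ft -1.73 avg [-1.25  0.45] r 55.0 t 28.0
2.16 2.161 ft -0.93 avg [-1.86  0.54] r 55.0 t 28.6
stop
```

```bash
python3 - <<'E'
from crank import *
s=json.load(open("s.json")); k=s["k"]
while k>1.60:
    k-=.06
    th,ft,fr,r,o=step(s,s["a0"]+k,s["dr"]); m=avg(s)
    print(f"{k:.2f} {(th-s['a0'])%(2*np.pi):.3f} avg {m.round(2)} t {o['time_s']:.1f}")
s["k"]=k; json.dump(s,open("s.json","w"))
E
```

```text
2.10 2.093 avg [ 0.29 -0.26] t 29.2
2.04 2.031 avg [0.51 0.02] t 29.7
1.98 1.970 avg [ 1.18 -0.56] t 30.3
1.92 1.910 avg [ 1.32 -0.48] t 30.9
1.86 1.848 avg [ 1.22 -0.82] t 31.5
1.80 1.786 avg [ 2.26 -0.69] t 32.0
1.74 1.724 avg [ 2.72 -0.86] t 32.6
1.68 1.661 avg [ 3.31 -1.16] t 33.2
1.62 1.598 avg [ 3.61 -1.63] t 33.8
1.56 1.537 avg [ 4.69 -1.49] t 34.3
```

```bash
python3 - <<'E'
from crank import *
s=json.load(open("s.json")); k=s["k"]
for k in np.linspace(k,1.95,6)[1:]:
    th,ft,fr,r,o=step(s,s["a0"]+k,s["dr"]); print(f"{k:.2f} {(th-s['a0'])%(2*np.pi):.3f}",avg(s,4).round(2))
s["k"]=k; json.dump(s,open("s.json","w"))
g=o["position"]; print("tcp",g)
ctrl.pause(.4)
ctrl.command_gripper(.045,20); ctrl.pause(.2)
ctrl.line_to([g[0],g[1],.16],.12)
ctrl.line_to([.47,-.13,.30],.25,rotation=Rz(0)); ctrl.pause(.3)
c=ctrl.camera("wrist"); save(c,"done",(180,60,440,340),2.1); W=cloud(c)
def rect(name,x0,x1,y0,y1,z0,z1):
    f=W[(W[...,0]>x0)&(W[...,0]<x1)&(W[...,1]>y0)&(W[...,1]<y1)&(W[...,2]>z0)&(W[...,2]<z1)]
    print(name,len(f),np.round(np.median(f,0),4),cv2.minAreaRect((f[:,:2]*1000).astype(np.float32)))
rect("stemtop",.48,.54,-.09,-.03,.068,.08)
rect("griptop",.44,.60,-.27,-.12,.086,.1)
for r in ctrl.landmark_of("grip","wrist")[:2]+ctrl.landmark_of("jaw_face","wrist")[:1]: print(r["confidence"],world(c,r["centre"],.078),r["centre"])
print(ob()["time_s"])
E
```

```text
1.64 1.626 [ 1.67 -1.34]
1.72 1.708 [ 1.19 -1.12]
1.79 1.789 [-0.32 -0.56]
1.87 1.869 [-0.54 -0.72]
1.95 1.948 [-1.02 -0.55]
tcp [ 0.56726821 -0.22335563  0.06212569]
stemtop 132 [ 0.5087 -0.0606  0.0733] ((509.2464599609375, -60.53092956542969), (11.37887954711914, 12.115191459655762), 9.769619941711426)
griptop 229 [ 0.567  -0.22    0.0918] ((567.0194702148438, -220.95956420898438), (16.552867889404297, 20.11664581298828), 59.43801498413086)
0.94 [ 0.56954407 -0.22425591  0.078     ] [365.8, 260.8]
0.88 [ 0.50237009 -0.06762948  0.078     ] [311.3, 120.9]
40.1083
```

View pics/done.png

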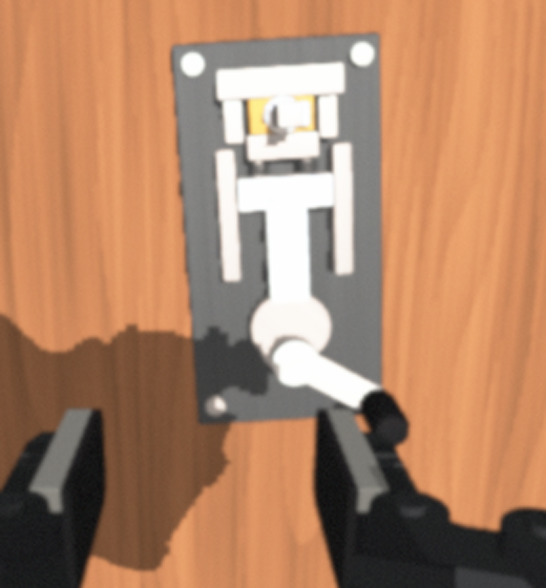

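```bash
python3 - <<'E'
from h import *
import pickle
y=np.array([-.0646,.9979]);x=np.array([.9979,.0646]);C=np.array([.5187,-.1977])
c1=ctrl.camera("wrist")
print("grip",[np.round(world(c1,r["centre"],.078),4) for r in ctrl.landmark_of("grip","wrist")[:1]])
for n,c in(("before",pickle.load(open("wc.pkl","rb"))),("now",c1)):
    W=cloud(c); d=W[...,:2]-C; X=d@x; Y=d@y
    m=(np.hypot(X,Y)<.045)&(abs(W[...,2]-.032)<.003)
    car=(abs(X)<.025)&(Y>.05)&(Y<.12)&(W[...,2]>.024)&(W[...,2]<.06)
    (cx,cy),r=cv2.minEnclosingCircle(np.stack([X[m],Y[m]],1).astype(np.float32)*1000)
    wide=(abs(abs(X)-.022)<.004)&(Y>.05)&(Y<.115)&(W[...,2]>.022)
    print(n,"cam centre",cx,cy,"r",r,m.sum(),"cross-bar Y",np.nanpercentile(Y[wide]*1000,[2,50,98]).round(1))
print(ctrl.get_obs()["time_s"])
E
```

```text
grip [array([ 0.5632, -0.2213,  0.078 ])]
before cam centre 7.70129919052124 8.992480278015137 r 37.467620849609375 694 cross-bar Y [57.2 77.8 88.3]
now cam centre 0.2839890718460083 19.154132843017578 r 25.718379974365234 757 cross-bar Y [60.1 85.2 96. ]
40.2083
```

```bash
python3 - <<'E'
from h import *
ctrl.pause(1)
c=ctrl.camera("wrist"); W=cloud(c)
for n,b in(("grip",(.44,.6,-.27,-.12,.086,.1)),("stem",(.48,.54,-.09,-.03,.068,.08))):
    f=W[(W[...,0]>b[0])&(W[...,0]<b[1])&(W[...,1]>b[2])&(W[...,1]<b[3])&(W[...,2]>b[4])&(W[...,2]<b[5])]
    print(n,len(f),np.median(f,0).round(4))
ctrl.sign_off(); print(ctrl.get_obs()["time_s"])
E
```

```text
grip 228 [ 0.5666 -0.2199  0.0919]
stem 131 [ 0.509  -0.0606  0.0735]
the job is handed in; nothing more can be done
the job is handed in; nothing more can be done
```

I stood the smallest holder in the nest, let go, then cranked about 1.95 rad into the dwell and released the crank. The job was handed in at about 41 s, with no verdict reported.

**Final checks:**
- **Crank:** over a 1 s pause after letting go, the grip top moved less than 0.5 mm.
- **Cam:** its high side points straight at the follower, about 0.3 mm off-axis, though the crank arm hides part of it in that view.
- **Holder:** it is upright, with its base at about 12 mm height. The stem is at (0.509, -0.061), within about 1 mm of my estimated nest point, so the jaw did push it against the fixed jaw.
- **Clamping force:** I could not measure the jaw force directly. That it exceeds 36 N is inferred from the crank feel, the cam position and the crank staying put.

**What disagreed:**
- **Crank forces:** they were noisy (about ±0.7 N), and the backward sweep read about 2 N higher than the forward one. I expected the opposite. I set the dwell from the average of the two sweeps, which levelled out between about 1.85 and 1.97 rad.
- **Sweep past the dwell:** to find it I went to 2.16 rad, came back to 1.56, then forward again to 1.95.
- **Grip detection:** one network reading of the grip was about 7 mm off the previous one. The depth data showed no movement.

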